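Dose two mixing balls from a scoop into the tin

TASK

Charge the open grey tin on the bench scale with exactly two of the heavy dark metal mixing balls: pick up the blue scoop, hold its spout over the tin and tip it gradually, stopping once two of its three balls have dropped in. Keep the third ball in the scoop, level it again and stand it upright on a free spot of the bench, then let go.

Things in the scene. Friction and masses are not known exactly. Their poses are not given: they have to be found in the camera images.
- scoop_center (a point): Blue plastic dosing scoop (not the orange one with white balls): open trough 67 mm long (x), 27.5 wide (y), 46 high (z), about 80 g, on a flat base. Point: its middle, 23 mm above the underside. Open spout at its -x end, lip 32 mm to -x and 16 mm below the point; +x end closed. Grip the two side walls, across y. Floor slopes to the spout; three cross bars of rising height hold one ball each.
- tin_mouth (a point): Centre of the mouth of the open round grey plastic tin, which is fixed on a low white bench scale (140 x 130 x 18 mm). The mouth is 60 mm above the bench; the tin is 100 mm across outside, 92 mm inside, its inner floor 36 mm below the mouth. z is up.
- ball1_center (a point): dark grey tungsten carbide mixing ball, 20 mm in diameter, 65 g; the point is its centre. It starts in the scoop's pocket next to the spout and drops first, when the spout is tipped about 27 degrees down from level; below 20 degrees, moved smoothly, none drops.
- ball2_center (a point): dark grey tungsten carbide mixing ball, 20 mm in diameter, 65 g; the point is its centre. It starts in the scoop's middle pocket and drops second, at about 39 degrees.
- ball3_center (a point): dark grey tungsten carbide mixing ball, 20 mm in diameter, 65 g; the point is its centre. It starts in the scoop's rear pocket, behind the tallest bar, and must stay in the scoop; it would drop at about 63 degrees, so a tilt of 44 to 57 leaves just this one.
Mind the look-alikes: they are no part of the job. Of the things like the part that bears scoop_center, leave any that is turquoise; of the rest the larger one is meant.

How it is judged:
On the way, in this order (a step that is already met when the one before it is completed fails the run):
1. the scoop is lifted clear of the bench with all three balls in it (height (world z) of scoop_center above 0.06 m and distance between each of ball1_center, ball2_center, ball3_center and scoop_center below 0.033 m), for 0.1 s.
2. two balls lie in the tin while the scoop is still in the air with the third in it (horizontal distance between each of ball1_center, ball2_center and tin_mouth below 0.045 m and z of ball1_center in the frame of tin_mouth between -0.045 and -0.008 m and z of ball2_center in the frame of tin_mouth between -0.045 and -0.008 m and distance between ball3_center and scoop_center below 0.033 m and height (world z) of scoop_center above 0.06 m), for 0.2 s.
At the end, for the whole second after the job is handed in: The first two balls lie in the tin (centre below its mouth and within 45 mm of its axis), the third is in the scoop (within 33 mm of the scoop's middle), and the scoop stands on the bench, upright within 10 degrees, its middle 15 to 31 mm up, released (horizontal distance between each of ball1_center, ball2_center and tin_mouth below 0.045 m and z of ball1_center in the frame of tin_mouth between -0.045 and -0.008 m and z of ball2_center in the frame of tin_mouth between -0.045 and -0.008 m and distance between ball3_center and scoop_center below 0.033 m and height (world z) of scoop_center between 0.015 and 0.031 m and angle between scoop_center's own z axis and vertical below 0.17 rad); the robot touches nothing.
It also fails if it takes over 67 s, if anything falls off the work surface, if the arm or the gripper's body presses on something with over 40 N, if the wrist force passes 120 N, or if a joint passes its speed limit or range.

ROBOT

A 6-joint arm with a two-finger parallel gripper is mounted at the origin on the work surface. World frame = base frame: x ahead of the robot, y to its left, z up, the work surface at z = 0. Lengths are in m, angles in rad, forces in N, time in s.
With the tool pointing down it reaches from about 0.275 to 0.85 m from the base axis. Payload 5.2 kg.
Tool frame: the origin (TCP) lies at the centre of the arm's flange, where the gripper is bolted on; the fingertips stand 173 mm ahead of it and the grasp point (between the pads) lies 155 mm ahead of it; x points along the fingers, y is the direction in which the jaws open and shut, and the axes are right-handed (so a half turn about x gives the same grasp; the last joint's range is limited). The gripper opens to 85 mm and grips with 20 to 120 N. Pads are 22 mm wide; open, the fingers measure 114 mm over their backs; the gripper's body (76 mm by 85 mm) begins 54 mm behind the grasp point. The pads swing forward as they close: fully open they stand 13 mm farther back than shut.
Start: joints at [1.004, 0.259, 1.535, -0, 1.348, -0.203], TCP at [0.196, 0.514, 0.405] pointing down, gripper open.
Joint ranges: [-3.14, 3.14], [-0.91, 2.08], [0.19, 2.58], [-1.22, 4.36], [0.22, 2.71], [-3.12, 3.12]. Speed limits (rad/s): [2.57, 2.57, 3.14, 3.14, 3.14, 3.14].

INTERFACE

Orientations are given as [roll, pitch, yaw] about the fixed x, y, z axes, in that order (R = Rz(yaw) Ry(pitch) Rx(roll)).
In Python, from plant import * gives the robot as it stands. The module is installed in compiled form; this text tells all that it offers.
- The arm moves only by the shell command python3 -m crank 'ROWS' [FORCE]. ROWS is a JSON object of lists of equal length, an entry for each row: "dr": the turn, a rotation vector about the tool's x, y, z in degrees, a list of three; "travel": the shift along the tool's x, y, z in mm, a list of three; "hand": the opening, from 0 (shut) to 1 (fully open). In form: {"dr": [[ax, ay, az], ...], "travel": [[x, y, z], ...], "hand": [hand, ...]}. A call has 1 to 5 rows; each row is the pose to reach, as a shift and turn from the pose commanded when the call began, along the tool's axes at that moment; what a row does not reach only later rows make up. A row lasts 1/10 s, in which the tool goes at most 50 mm and 8.59 degrees, less where a joint would pass 70% of its speed; a pose out of reach is approached as far as the arm can. A call with a gripper value outside its range is refused whole. The fingers move at their own pace and stop on an object; FORCE is the grip in N (left out, the last holds). Time passes only in rows, so rows that repeat a pose let the fingers close. It gives the time, the measured TCP pose, the force and the opening at its end, in the units of the state.
- observe(): the state, without advancing time (a new reading comes with each control period).
- camera(name): name is "scene" or "top" or "wrist"; returns a dict with "pixels" (400x640x3 uint8, red, green, blue), "depth" (400x640 float32, m along the optical axis (not along the pixel's ray), 0 where there is no reading), "vfov" (degrees; the focal length in pixels is half the picture's height over the tangent of half this angle, whatever the lens; pixels are square), "cx", "cy" (the principal point, pixels), "rvec" (rotation vector, rad) and "tvec" (3), from world to camera coordinates, as OpenCV has them. Camera axes: x right, y down, z forward; pixel columns grow to the right and rows downward; lengths in m; the calibration is good to about 2 mm. A picture is of the moment at which its call begins.
- job_done(): hands the job in, once; it reports no verdict.
The state is a dict: "t": time; "qpos": joint angles; "joint_velocities": joint speeds; "tau": joint torques, N m; "tool_pos": TCP position; "tool_rot": TCP orientation; "contact_force": force on the tool from outside, world axes, zero at the start; "torque": the same for the moment, N m; "opening": finger opening in m.
Only numpy, scipy, OpenCV 4.12 (cv2) and the standard library are available. Lean on these libraries where they do the work, as an engineer would, in place of code of your own. Each camera call takes 0.05 s, during which the arm holds its last target.

## Working session

There is one attempt and no reset: what is moved stays moved. The work goes in short steps, Python scripts to look and compute and a shell command to move; the robot and the scene stay as the last step left them, time stands still between calls to the robot, and variables do not carry over. Pictures are saved under pics/ and viewed, and the job is handed in when it is done.

```bash
mkdir -p pics; ls
cat > h.py <<'E'
from plant import *
import numpy as np, cv2
from scipy.spatial.transform import Rotation as R
def snap(n,f):
    c=camera(n); cv2.imwrite('pics/'+f+'.png',cv2.cvtColor(c['pixels'],cv2.COLOR_RGB2BGR)); np.savez('pics/'+f+'.npz',**c); return c
def cloud(c):
    f=200/np.tan(np.radians(c['vfov'])/2); d=c['depth']; v,u=np.mgrid[0:400,0:640]
    P=np.stack([(u-c['cx'])/f*d,(v-c['cy'])/f*d,d],-1)
    Rm=R.from_rotvec(np.ravel(c['rvec'])).as_matrix()
    W=(P-np.ravel(c['tvec']))@Rm; W[d<=0]=np.nan
    return W
E
python3 - <<'E'
from h import *
o=observe();print(o)
for n in['scene','top','wrist']:
    c=snap(n,n+'0'); print(n,c['vfov'],c['cx'],c['cy'],c['rvec'],c['tvec'],(c['depth']==0).mean())
E
```

```text
pics
{'t': 0.0, 'qpos': array([ 1.00423034e+00,  2.59343231e-01,  1.53607195e+00, -1.45641813e-05,
        1.34798100e+00, -2.02802688e-01]), 'joint_velocities': array([ 3.17547737e-05, -3.84889513e-04,  5.78144148e-05, -1.33975792e-05,
        1.46093713e-03,  3.30101522e-04]), 'tau': array([-5.61473407e-04, -4.46029687e+01, -2.90574074e+01, -2.82481460e-04,
        1.17295366e-02,  5.13625946e-05]), 'tool_pos': array([0.19555392, 0.51383728, 0.40387874]), 'tool_rot': array([-1.76572666,  1.56899274, -2.12948674]), 'contact_force': array([ 0.59906591, -0.23921091,  0.28189284]), 'torque': array([-0.02961108,  0.00907625,  0.02202381]), 'opening': 0.08518118627495667}
scene 52.461137349577456 323.96032731382513 204.7073363624706 [ 2.14895997  1.17746843 -0.43755747] [-0.32583109 -0.22572691  1.24100988] 0.0039921875
top 47.017990002673216 318.1071046217693 199.23105261570547 [ 2.01617862 -2.20453892  0.23508092] [0.11830039 0.4925895  0.98264692] 0.00388671875
wrist 70.65806279293768 318.18885637933295 201.2265385494186 [-2.36750494 -1.63303155 -0.25240671] [-0.54779589 -0.03993355  0.37956176] 0.00392578125
```

View pics/scene0.png

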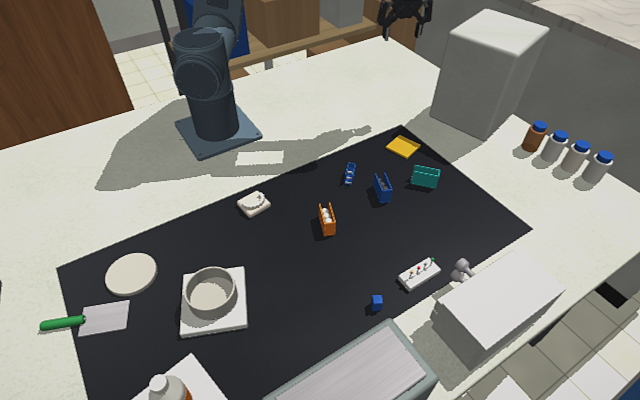

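View pics/top0.png

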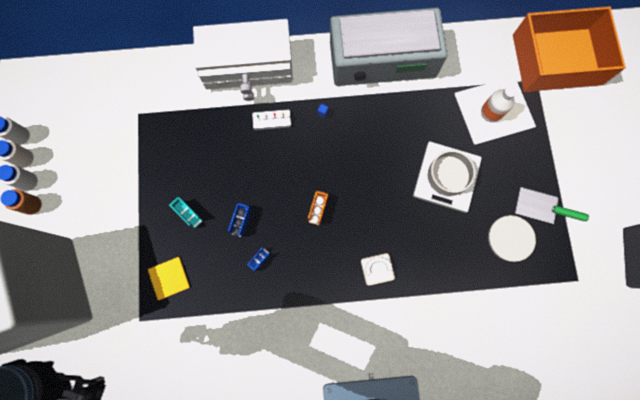

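View pics/wrist0.png

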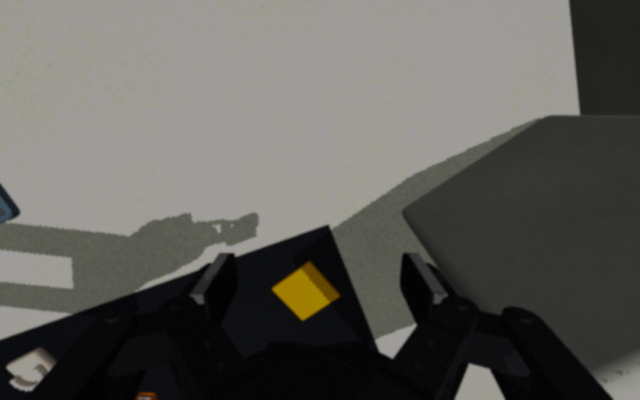

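The larger blue scoop is at about (238,220) in the top view, with the small blue one at (259,259), turquoise at (186,212) and orange at (317,208). The tin is at (451,173).

Run:
```python
from h import *
for n in['top','scene']:
    c=dict(np.load(f'pics/{n}0.npz')); W=cloud(c); p=c['pixels'].astype(int)
    hsv=cv2.cvtColor(c['pixels'],cv2.COLOR_RGB2HSV)
    m=(hsv[...,0]>105)&(hsv[...,0]<130)&(hsv[...,1]>120)&(hsv[...,2]>40)
    k,l,s,ce=cv2.connectedComponentsWithStats(m.astype(np.uint8))
    for i in range(1,k):
        if s[i,4]>60:
            q=W[l==i]; q=q[~np.isnan(q[:,0])]; print(n,ce[i],s[i],q.min(0).round(3),q.max(0).round(3),np.median(q,0).round(3))
    # bench check
    print('bench z', [W[y,x].round(4) for y,x in ([(300,300),(250,330),(150,350)] if n=='top' else [(250,150),(280,300),(180,330)])])
# tin
c=dict(np.load('pics/top0.npz'));W=cloud(c)
sub=W[130:215,405:490].reshape(-1,3); q=sub[(sub[:,2]>.052)&(sub[:,2]<.068)]
print('tin',len(q),q.min(0),q.max(0)); print(cv2.minEnclosingCircle(q[:,:2].astype(np.float32)))
c=camera('top')['pixels']
im=cv2.cvtColor(np.load('pics/top0.npz')['pixels'],cv2.COLOR_RGB2BGR)
cv2.imwrite('pics/z.png',cv2.resize(im[180:290,150:340],None,fx=4,fy=4,interpolation=cv2.INTER_CUBIC))
im=cv2.cvtColor(np.load('pics/scene0.npz')['pixels'],cv2.COLOR_RGB2BGR)
cv2.imwrite('pics/z2.png',cv2.resize(im[130:250,300:460],None,fx=5,fy=5,interpolation=cv2.INTER_CUBIC))
```

```text
top [211.36115513  18.41785526] [    0     0   640    59 17037] [ 1.192 -1.138 -0.407] [ 1.21   1.129 -0.105] [ 1.202  0.515 -0.277]
top [322.33884298 110.07438017] [317 103  12  15 121] [ 0.713  0.03  -0.003] [0.756 0.056 0.035] [0.724 0.044 0.028]
top [  2.74712644 124.27586207] [  0 117   8  15  87] [0.717 0.764 0.072] [0.749 0.78  0.089] [0.732 0.772 0.084]
top [  4.53103448 148.11034483] [  0 141  12  15 145] [0.658 0.752 0.073] [0.692 0.775 0.09 ] [0.674 0.764 0.084]
top [  6.57575758 172.48484848] [  0 165  16  16 198] [0.599 0.741 0.074] [0.635 0.772 0.089] [0.616 0.756 0.084]
top [  9.83760684 197.75641026] [  1 190  19  16 234] [0.541 0.729 0.073] [0.576 0.766 0.09 ] [0.558 0.745 0.084]
top [239.64931507 218.12876712] [227 202  25  35 365] [ 0.439  0.232 -0.003] [0.523 0.292 0.051] [0.479 0.253 0.031]
top [257.54065041 259.53658537] [246 247  24  24 246] [ 0.358  0.195 -0.005] [0.411 0.252 0.037] [0.381 0.222 0.015]
bench z [array([0.2839, 0.1345, 0.0024]), array([ 0.3908,  0.0561, -0.0039]), array([ 0.6283, -0.0152, -0.0026])]
scene [188.66494845  10.48969072] [183   0  11
[... 718 characters left out ...]
12  23 160] [ 0.332  0.196 -0.001] [0.409 0.27  0.037] [0.381 0.224 0.017]
scene [382.51344086 188.88172043] [373 172  20  32 372] [ 0.408  0.233 -0.002] [0.512 0.319 0.05 ] [0.49  0.251 0.029]
scene [376.47976879 302.42774566] [371 295  12  16 173] [ 0.715  0.032 -0.002] [0.742 0.071 0.036] [0.733 0.042 0.029]
scene [632.31623932 392.25213675] [619 378  21  22 234] [ 1.202  0.704 -0.728] [ 1.204  0.987 -0.462] [ 1.203  0.834 -0.628]
bench z [array([ 0.3374, -0.3073,  0.003 ]), array([ 0.5886, -0.0553, -0.0013]), array([0.3636, 0.1724, 0.0018])]
tin 320 [ 0.48781191 -0.28630506  0.05201598] [ 0.58698948 -0.18694151  0.06528542]
((0.5372876524925232, -0.2361455261707306), 0.05081899091601372)
```

View pics/z.png

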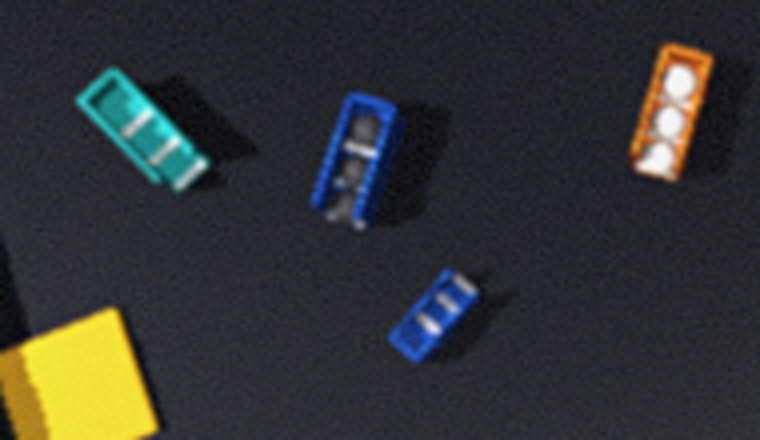

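View pics/z2.png

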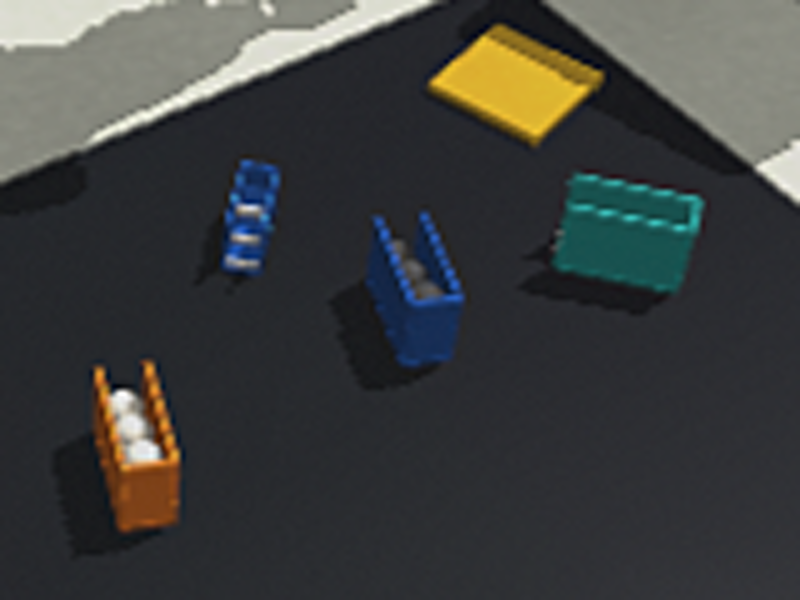

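Run:
```python
from h import *
for n,b in[('top',(195,245,220,260)),('scene',(165,212,365,400))]:
    c=dict(np.load(f'pics/{n}0.npz')); W=cloud(c)
    hsv=cv2.cvtColor(c['pixels'],cv2.COLOR_RGB2HSV)
    m=np.zeros((400,640),bool); m[b[0]:b[1],b[2]:b[3]]=1
    blue=(hsv[...,0]>105)&(hsv[...,0]<130)&(hsv[...,1]>120)&(hsv[...,2]>40)
    q=W[m&blue]; 
    for lo,hi in[(.036,.056),(.01,.056)]:
        a=q[(q[:,2]>lo)&(q[:,2]<hi)]
        r=cv2.minAreaRect((a[:,:2]*1000).astype(np.float32)); print(n,lo,len(a),r, a[:,:2].mean(0).round(4))
    # bowl pixel hits
    if n=='top':
        q=W[m]; a=q[(q[:,2]>.01)&(q[:,2]<.056)]; print(cv2.minAreaRect((a[:,:2]*1000).astype(np.float32)))
    # refine: outline of pixel mask back-projected on z=.046? print rim pts
o=observe(); M=R.from_euler('xyz',o['tool_rot']).as_matrix();print(M.round(3))
```

```text
top 0.036 154 ((474.3915100097656, 255.8677215576172), (28.157238006591797, 66.85291290283203), 69.07178497314453) [0.4778 0.2541]
top 0.01 283 ((474.2638854980469, 255.7357940673828), (28.277437210083008, 66.91495513916016), 68.64253997802734) [0.4757 0.2532]
((473.2553405761719, 256.1301574707031), (28.277437210083008, 69.08074951171875), 68.64253997802734)
scene 0.036 132 ((476.3285217285156, 257.7569885253906), (27.997255325317383, 68.30790710449219), 67.73941040039062) [0.4843 0.2541]
scene 0.01 289 ((476.3434753417969, 257.3330993652344), (29.003616333007812, 68.77249908447266), 67.99615478515625) [0.4854 0.2515]
[[-0.001  0.356  0.935]
 [-0.001  0.935 -0.356]
 [-1.    -0.001 -0.   ]]
```

The scoop centre measures (0.475, 0.2565) and its +x axis points at about -21.5°. The jaws are already within 1° of its y axis. I'll move above it first.

```bash
python3 -m crank '{"dr":[[0,0,0],[0,0,0],[0,0,0],[0,0,0],[0,0,0]],"travel":[[10,-14,35],[20,-28,70],[30,-42,105],[40,-56,140],[50,-70,176]],"hand":[0.7,0.7,0.7,0.7,0.7]}' 40
python3 -m crank '{"dr":[[0,0,0],[0,0,0],[0,0,0],[0,0,0],[0,0,0]],"travel":[[10,-14,35],[20,-28,70],[30,-42,105],[40,-56,140],[50,-71,177]],"hand":[0.7,0.7,0.7,0.7,0.7]}'
python3 - <<'E'
from h import *
o=observe();print(o['t'],o['qpos'].round(4),o['tool_pos'].round(4),R.from_euler('xyz',o['tool_rot']).as_matrix().round(3).tolist(),o['opening'])
snap('wrist','w1');snap('top','t1')
E
```

```text
t: 0.7
tool_pos: [0.336, 0.3849, 0.3543]
tool_rot: [-2.786, 1.571, 3.134]
contact_force: [0.5, 0.4, -0.1]
opening: 0.0598
t: 1.2
tool_pos: [0.4762, 0.2555, 0.3042]
tool_rot: [3.031, 1.571, 2.667]
contact_force: [1.0, 0.2, 0.4]
opening: 0.0602
1.2 [ 2.8590e-01  3.3060e-01  1.6977e+00  2.0000e-04  1.1135e+00 -9.2130e-01] [0.4762 0.2555 0.3042] [[-0.0, 0.356, 0.935], [0.0, 0.935, -0.356], [-1.0, 0.0, -0.0]] 0.06016230969106827
```

View pics/w1.png

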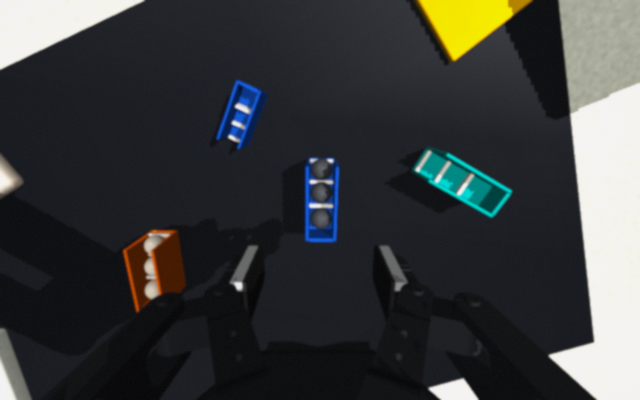

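The wrist view shows the blue scoop at (321,200), lined up with the fingers, with three dark balls and the spout toward the top of the picture. I'll refine its pose from this view.

Run:
```python
from h import *
c=dict(np.load('pics/w1.npz')); W=cloud(c)
hsv=cv2.cvtColor(c['pixels'],cv2.COLOR_RGB2HSV)
m=np.zeros((400,640),bool); m[148:250,295:350]=1
blue=(hsv[...,0]>105)&(hsv[...,0]<130)&(hsv[...,1]>120)&(hsv[...,2]>40)
for lo in(.01,.036):
    q=W[m&blue&(W[...,2]>lo)]; print(len(q),cv2.minAreaRect((q[:,:2]*1000).astype(np.float32)),q[:,2].max())
f=200/np.tan(np.radians(c['vfov'])/2);Rm=R.from_rotvec(c['rvec'].ravel()).as_matrix()
for z,u,v in[(.046,307,240),(.046,336,240),(.046,308,158),(.046,336,158)]:
    d=Rm.T@np.array([(u-c['cx'])/f,(v-c['cy'])/f,1]);C=-Rm.T@c['tvec'].ravel(); print((C+d*(z-C[2])/d[2]).round(4))
```

```text
1344 ((474.9697570800781, 257.6324462890625), (27.141510009765625, 68.9378890991211), 68.95024108886719) 0.04769733071176139
762 ((475.798095703125, 257.3470764160156), (26.90428924560547, 67.23504638671875), 68.65411376953125) 0.04769733071176139
[0.5012 0.2339 0.046 ]
[0.5104 0.2579 0.046 ]
[0.434  0.2613 0.046 ]
[0.442  0.2824 0.046 ]
```

```bash
python3 -m crank '{"dr":[[0,0,0],[0,0,0],[0,0,0],[0,0,0],[0,0,0]],"travel":[[35,1,-2],[68,1,-2],[96,1,-2],[114,1,-2],[124,1,-2]],"hand":[0.7,0.7,0.7,0.7,0.7]}'
python3 -m crank '{"dr":[[0,0,0],[0,0,0],[0,0,0],[0,0,0],[0,0,0]],"travel":[[0,0,0],[0,0,0],[0,0,0],[0,0,0],[0,0,0]],"hand":[0.55,0.45,0.38,0.32,0.28]}' 50
python3 -m crank '{"dr":[[0,0,0],[0,0,0],[0,0,0],[0,0,0],[0,0,0]],"travel":[[0,0,0],[0,0,0],[0,0,0],[0,0,0],[0,0,0]],"hand":[0.2,0.1,0.1,0.1,0.1]}' 50
python3 - <<'E'
from h import *
o=observe();print(o['t'],o['qpos'].round(4),o['tool_pos'].round(4),o['opening'])
snap('wrist','w2');snap('scene','s2')
E
```

```text
t: 1.8
tool_pos: [0.4728, 0.2585, 0.179]
tool_rot: [-2.532, 1.568, -2.896]
contact_force: [0.2, 0.2, -0.0]
opening: 0.06
t: 2.3
tool_pos: [0.4744, 0.2585, 0.1821]
tool_rot: [0.688, 1.568, 0.324]
contact_force: [-0.8, -0.4, 6.7]
opening: 0.0266
t: 2.8
tool_pos: [0.4744, 0.2585, 0.1821]
tool_rot: [0.691, 1.568, 0.327]
contact_force: [-0.6, 0.3, 5.9]
opening: 0.027
2.8 [ 2.9230e-01  4.9170e-01  1.8128e+00  1.0000e-04  8.3460e-01 -9.1470e-01] [0.4744 0.2585 0.1821] 0.027025539616328288
```

View pics/w2.png

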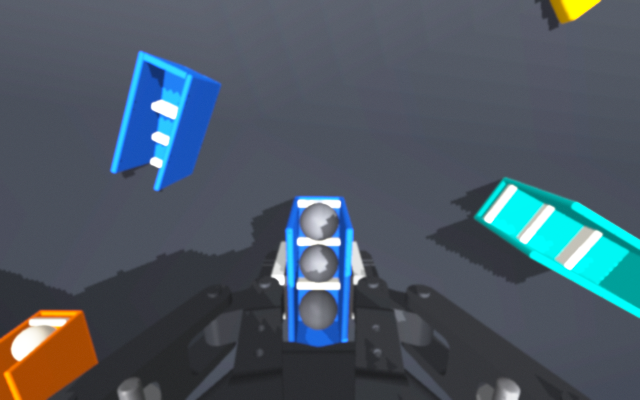

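The pads hold the middle of the scoop (opening 27 mm), and the wrist view shows all three balls in their pockets. I'll lift gently.

```bash
python3 -m crank '{"dr":[[0,0,0],[0,0,0],[0,0,0],[0,0,0],[0,0,0]],"travel":[[-3,0,0],[-9,0,0],[-18,0,0],[-29,0,0],[-41,0,0]],"hand":[0.1,0.1,0.1,0.1,0.1]}' 50
python3 -m crank '{"dr":[[0,0,0],[0,0,0],[0,0,0],[0,0,0],[0,0,0]],"travel":[[-12,0,0],[-24,0,0],[-35,0,0],[-44,0,0],[-49,0,0]],"hand":[0.1,0.1,0.1,0.1,0.1]}'
python3 - <<'E'
from h import *
o=observe();print(o['t'],o['qpos'].round(4),o['tool_pos'].round(4),o['opening'],o['contact_force'])
snap('wrist','w3');snap('scene','s3')
from scipy.optimize import least_squares
S=[((.25934,1.53607,1.34798,1.00423),(.19555,.51384,.40388)),((.3306,1.6977,1.1135,.2859),(.4762,.2555,.3042)),((.4917,1.8128,.8346,.2923),(.4744,.2585,.1821)),((o['qpos'][1],o['qpos'][2],o['qpos'][4],o['qpos'][0]),o['tool_pos'])]
for q,p in S:
    q2,q3,q5,q1=q; x=p[0]*np.cos(q1)+p[1]*np.sin(q1); y=-p[0]*np.sin(q1)+p[1]*np.cos(q1); print(q2,q2+q3,q2+q3+q5,round(x,4),round(y,4),round(p[2],4))
E
```

```text
t: 3.4
tool_pos: [0.4739, 0.2583, 0.2227]
tool_rot: [-2.522, 1.571, -2.886]
contact_force: [-0.1, 0.5, -3.3]
opening: 0.0273
t: 3.9
tool_pos: [0.4741, 0.2584, 0.2719]
tool_rot: [0.651, 1.569, 0.287]
contact_force: [0.1, 0.1, -3.1]
opening: 0.0269
3.9 [ 0.2923  0.3667  1.7359 -0.      1.0376 -0.9147] [0.4741 0.2584 0.2719] 0.026923735095845756 [ 0.12299261  0.11693098 -3.13948524]
0.25934 1.79541 3.14339 0.5385 0.1108 0.4039
0.3306 2.0282999999999998 3.1418 0.5289 0.1108 0.3042
0.4917 2.3045 3.1391 0.5288 0.1108 0.1821
0.3667222062897527 2.1026013063966014 3.140179582957401 0.5284 0.1108 0.2719
```

View pics/w3.png

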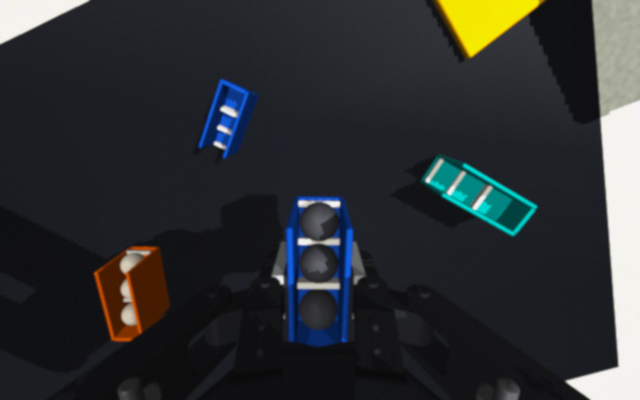

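View pics/s3.png

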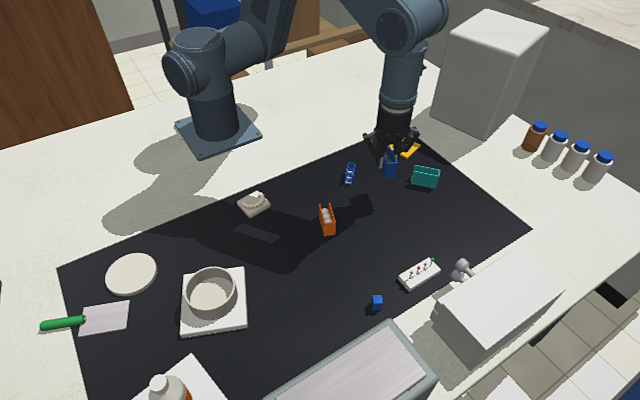

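```bash
cat > k.py <<'E'
import numpy as np
D=np.array([[.25934,1.79541,.5385,.4039],[.3306,2.0283,.5289,.3042],[.4917,2.3045,.5288,.1821],[.36672,2.1026,.5284,.2719]])
A=[];b=[]
for q2,a,r,z in D:
    A+= [[np.sin(q2),np.sin(a),1,0],[np.cos(q2),np.cos(a),0,1]]; b+=[r,z]
s=np.linalg.lstsq(np.array(A),np.array(b),rcond=None); print(s[0],s[1],np.linalg.svd(np.array(A))[1])
A3=np.delete(np.array(A),2,1); s3=np.linalg.lstsq(A3,np.array(b),rcond=None);print('a=0',s3[0],s3[1])
from scipy.optimize import fsolve
for nm,(L1,L2,a0,H) in (('fit',s[0]),('a0',(s3[0][0],s3[0][1],0,s3[0][2]))):
  for d in(.08,.12,.17):
    Hs=H+d
    for th in(-50,50): # - : body toward robot
        t=np.radians(th)
        rg=np.sqrt(.587**2-.11**2)+(.008 if th<0 else -.008); zg=.115
        L=.155+d; rw=rg+L*np.sin(t); zw=zg+L*np.cos(t)
        f=lambda q:[a0+L1*np.sin(q[0])+L2*np.sin(q[1])-rw,Hs+L1*np.cos(q[0])+L2*np.cos(q[1])-zw]
        q,i,ok,_=fsolve(f,[.3,2.],full_output=1)
        print(nm,d,th,q.round(3),'q3',round(q[1]-q[0],3),'q5',round(np.pi+t-q[1],3),ok)
E
python3 k.py
```

```text
[0.41009689 0.41834422 0.02280591 0.10093034] [1.98349324e-05] [2.90781951 2.73214438 0.25680209 0.11842928]
a=0 [0.43790206 0.43273547 0.08164389] [6.40117296e-05]
fit 0.08 -50 [0.254 2.412] q3 2.158 q5 -0.143 1
fit 0.08 50 [0.958 1.939] q3 0.981 q5 2.075 1
fit 0.12 -50 [0.227 2.475] q3 2.248 q5 -0.206 1
fit 0.12 50 [1.063 1.883] q3 0.82 q5 2.131 1
fit 0.17 -50 [0.201 2.557] q3 2.356 q5 -0.288 1
fit 0.17 50 [1.223 1.78 ] q3 0.557 q5 2.234 1
a0 0.08 -50 [0.259 2.399] q3 2.141 q5 -0.13 1
a0 0.08 50 [0.916 1.955] q3 1.039 q5 2.059 1
a0 0.12 -50 [0.233 2.46 ] q3 2.226 q5 -0.191 1
a0 0.12 50 [1.01  1.907] q3 0.897 q5 2.107 1
a0 0.17 -50 [0.207 2.538] q3 2.331 q5 -0.269 1
a0 0.17 50 [1.145 1.825] q3 0.68 q5 2.189 1
```

The scoop is off the bench with its three balls. My kinematic fit says tipping toward the robot would take joint 5 out of range at the tin. I'll turn the scoop so the spout points tangentially to the left (about 55° in the world) and tip sideways. Carrying it over smoothly now.

```bash
python3 -m crank '{"dr":[[1,0,0],[4,0,0],[8,0,0],[12,0,0],[16,0,0]],"travel":[[0,-3.6,1.8],[0,-10.8,5.3],[0,-21.6,10.6],[0,-35.9,17.6],[0,-52,25.5]],"hand":[0.1,0.1,0.1,0.1,0.1]}' 50
python3 -m crank '{"dr":[[4,0,0],[8,0,0],[12,0,0],[16,0,0],[20,0,0]],"travel":[[0,-14.8,13.4],[0,-29.7,26.8],[0,-44.5,40.2],[0,-59.4,53.6],[0,-74.2,67]],"hand":[0.1,0.1,0.1,0.1,0.1]}'
python3 -c "
from h import *
o=observe();print(o['t'],o['qpos'].round(3),R.from_euler('xyz',o['tool_rot']).as_matrix().round(3).tolist())"
python3 -m crank '{"dr":[[4,0,0],[8,0,0],[12,0,0],[16,0,0],[20,0,0]],"travel":[[0,-9.4,17.7],[0,-18.7,35.4],[0,-28.1,53],[0,-37.4,70.7],[0,-46.8,88.4]],"hand":[0.1,0.1,0.1,0.1,0.1]}'
python3 -c "
from h import *
o=observe();print(o['t'],o['qpos'].round(3),R.from_euler('xyz',o['tool_rot']).as_matrix().round(3).tolist(),o['joint_velocities'].round(2))"
```

```text
t: 4.5
tool_pos: [0.4789, 0.2, 0.2699]
tool_rot: [-2.263, 1.569, -2.91]
contact_force: [-0.4, -0.4, -2.7]
opening: 0.0266
t: 5.0
tool_pos: [0.488, 0.1, 0.27]
tool_rot: [-2.094, 1.569, -3.089]
contact_force: [-0.2, -1.2, -2.4]
opening: 0.0272
5.0 [-0.022  0.304  1.837 -0.     1.002 -0.597] [[-0.002, 0.839, 0.544], [-0.0, 0.544, -0.839], [-1.0, -0.001, -0.001]]
t: 5.5
tool_pos: [0.4972, 0.0005, 0.27]
tool_rot: [-1.97, 1.569, 2.968]
contact_force: [1.3, -0.1, -3.0]
opening: 0.0271
5.5 [-0.224  0.303  1.84  -0.     1.001 -0.45 ] [[-0.001, 0.975, 0.224], [0.0, 0.224, -0.975], [-1.0, -0.001, -0.001]] [-0.4   0.02 -0.03  0.    0.01  0.3 ]
```

```bash
python3 -m crank '{"dr":[[4,0,0],[8,0,0],[12,0,0],[16,0,0],[20,0,0]],"travel":[[0,-2.7,19.8],[0,-5.5,39.6],[0,-8.2,59.5],[0,-11,79.3],[0,-13.7,99.1]],"hand":[0.1,0.1,0.1,0.1,0.1]}' 50
python3 -m crank '{"dr":[[4,0,0],[8,0,0],[12,0,0],[16,0,0],[20,0,0]],"travel":[[0,4.2,19.6],[0,8.4,39.1],[0,12.6,58.7],[0,16.8,78.2],[0,21,97.8]],"hand":[0.1,0.1,0.1,0.1,0.1]}'
python3 -m crank '{"dr":[[3,0,0],[5.5,0,0],[7,0,0],[8,0,0],[8.2,0,0]],"travel":[[-1,10.1,16.1],[-2,18.6,29.6],[-3,25,39.8],[-4,29.2,46.6],[-4,31.9,50.8]],"hand":[0.1,0.1,0.1,0.1,0.1]}'
python3 - <<'E'
from h import *
o=observe();print(o['t'],o['qpos'].round(3),o['tool_pos'].round(4),R.from_euler('xyz',o['tool_rot']).as_matrix().round(3).tolist())
snap('wrist','w4');snap('top','t4');snap('scene','s4')
im=[cv2.imread('pics/%s4.png'%n) for n in'ts']
a=cv2.resize(im[0][100:260,370:570],None,fx=2,fy=2,interpolation=cv2.INTER_CUBIC);b=cv2.resize(im[1][200:360,120:320],None,fx=2,fy=2,interpolation=cv2.INTER_CUBIC)
cv2.imwrite('pics/z4.png',np.hstack([a,b]))
E
```

```text
t: 6.0
tool_pos: [0.5064, -0.0991, 0.27]
tool_rot: [-1.788, 1.569, 2.802]
contact_force: [-0.1, 0.3, -3.0]
opening: 0.027
t: 6.5
tool_pos: [0.5155, -0.1987, 0.2698]
tool_rot: [-1.634, 1.569, 2.606]
contact_force: [-0.1, -0.0, -3.8]
opening: 0.0265
t: 7.0
tool_pos: [0.5215, -0.2581, 0.2748]
tool_rot: [2.162, 1.571, -0.021]
contact_force: [-0.1, -0.3, -2.0]
opening: 0.0268
7.0 [-0.651  0.43   1.627  0.     1.085 -0.039] [ 0.5215 -0.2581  0.2748] [[0.0, 0.818, -0.575], [-0.0, -0.575, -0.818], [-1.0, 0.0, -0.0]]
```

View pics/w4.png

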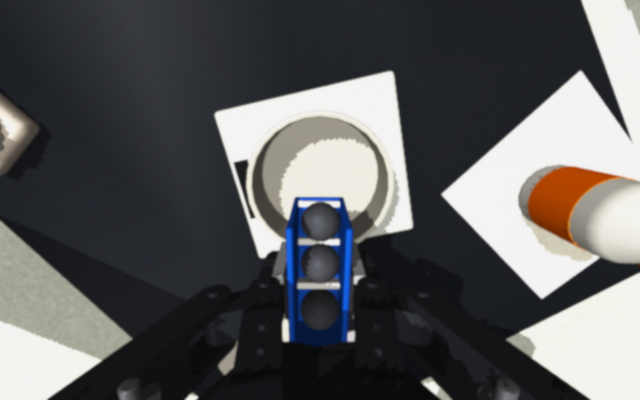

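View pics/z4.png

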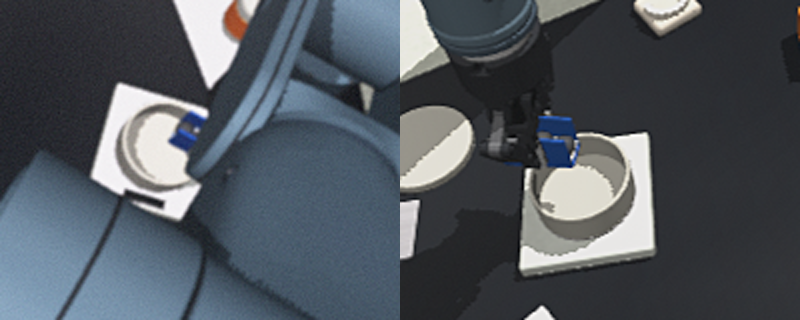

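The wrist view shows three balls in the scoop at (320,220), (320,264) and (320,310), and the spout over the tin mouth at (320,180). Now I'll tip it about the scoop centre, starting with 16°.

```bash
python3 -m crank '{"dr":[[0,-2,0],[0,-5,0],[0,-9,0],[0,-13,0],[0,-16,0]],"travel":[[0.1,0,-5.5],[0.6,0,-13.9],[2,0,-24.9],[4.1,0,-35.8],[6.2,0,-43.8]],"hand":[0.1,0.1,0.1,0.1,0.1]}' 50
cat > st.py <<'E'
from h import *
import sys
o=observe();M=R.from_euler('xyz',o['tool_rot']).as_matrix()
print(o['t'],o['qpos'].round(3),o['tool_pos'].round(4),'tilt',np.degrees(np.arccos(-M[2,0])).round(2),'c',(o['tool_pos']+.159*M[:,0]).round(4),M[:,0].round(3),o['contact_force'].round(1))
if len(sys.argv)>1: snap('wrist','w'+sys.argv[1])
E
python3 st.py
```

```text
t: 7.65
tool_pos: [0.5469, -0.2201, 0.2685]
tool_rot: [0.0, 1.29, -2.181]
contact_force: [-0.2, -0.2, -2.3]
opening: 0.0268
7.65 [-0.486  0.477  1.585 -0.309  1.134  0.263] [ 0.5469 -0.2201  0.2685] tilt 16.12 c [ 0.5216 -0.2563  0.1158] [-0.159 -0.228 -0.961] [-0.2 -0.2 -2.3]
```

```bash
python3 -m crank '{"dr":[[0,-2,0],[0,-4,0],[0,-6,0],[0,-8,0],[0,-9,0]],"travel":[[0.1,0,-5.5],[0.4,0,-11.1],[0.9,0,-16.6],[1.5,0,-22.1],[2,0,-24.9]],"hand":[0.1,0.1,0.1,0.1,0.1]}' 50
python3 -m crank '{"dr":[[0,-1,0],[0,-2,0],[0,-3,0],[0,-4,0],[0,-5,0]],"travel":[[0,0,-2.8],[0.1,0,-5.5],[0.2,0,-8.3],[0.4,0,-11.1],[0.6,0,-13.9]],"hand":[0.1,0.1,0.1,0.1,0.1]}'
python3 -m crank '{"dr":[[0,0,0],[0,0,0],[0,0,0]],"travel":[[0,0,0],[0,0,0],[0,0,0]],"hand":[0.1,0.1,0.1]}'
python3 st.py 5
```

```text
t: 8.15
tool_pos: [0.5602, -0.2011, 0.2594]
tool_rot: [-0.002, 1.134, -2.183]
contact_force: [0.6, -0.8, -2.9]
opening: 0.0273
t: 8.65
tool_pos: [0.5672, -0.1924, 0.2532]
tool_rot: [0.0, 1.046, -2.183]
contact_force: [-0.6, 0.4, -4.2]
opening: 0.027
t: 8.95
tool_pos: [0.5671, -0.1925, 0.2533]
tool_rot: [0.0, 1.047, -2.182]
contact_force: [-0.1, 0.1, -2.6]
opening: 0.027
8.95 [-0.366  0.556  1.54  -0.539  1.236  0.476] [ 0.5671 -0.1925  0.2533] tilt 29.99 c [ 0.5215 -0.2575  0.1156] [-0.287 -0.409 -0.866] [-0.1  0.1 -2.6]
```

View pics/w5.png

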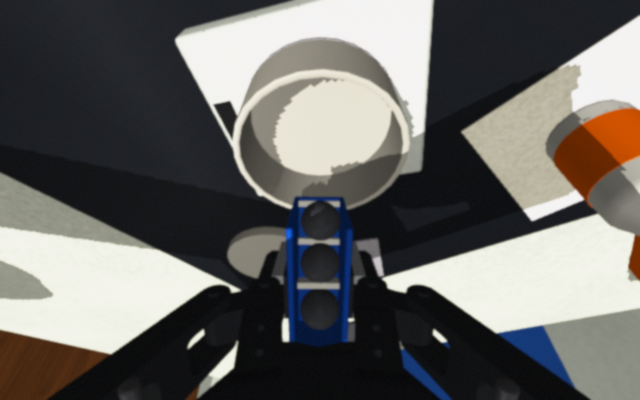

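Three balls are still in the scoop at 30°, so I'll keep creeping.

```bash
python3 -m crank '{"dr":[[0,-1,0],[0,-2,0],[0,-3,0],[0,-3,0],[0,-3,0]],"travel":[[0,0,-2.8],[0.1,0,-5.5],[0.2,0,-8.3],[0.2,0,-8.3],[0.2,0,-8.3]],"hand":[0.1,0.1,0.1,0.1,0.1]}'
python3 st.py 6; cd pics; python3 -c "
import cv2;cv2.imwrite('z6.png',cv2.resize(cv2.imread('w6.png')[30:370,200:440],None,fx=1.6,fy=1.6))"
```

```text
t: 9.5
tool_pos: [0.5713, -0.1864, 0.2488]
tool_rot: [-0.0, 0.995, -2.182]
contact_force: [-0.0, -0.1, -2.1]
opening: 0.0268
9.5 [-0.342  0.577  1.53  -0.584  1.263  0.516] [ 0.5713 -0.1864  0.2488] tilt 33.01 c [ 0.5216 -0.2573  0.1155] [-0.313 -0.446 -0.839] [-0.  -0.1 -2.1]
```

View pics/z6.png

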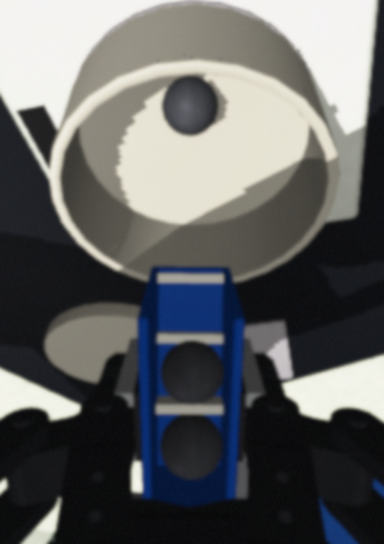

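Ball 1 dropped between 30° and 33° of tool tilt and lies in the tin. I'll creep on for ball 2.

```bash
python3 -m crank '{"dr":[[0,-1,0],[0,-2.5,0],[0,-4,0],[0,-5.5,0],[0,-7,0]],"travel":[[0,0,-2.8],[0.2,0,-6.9],[0.4,0,-11.1],[0.7,0,-15.2],[1.2,0,-19.4]],"hand":[0.1,0.1,0.1,0.1,0.1]}'
python3 -m crank '{"dr":[[0,-1,0],[0,-2,0],[0,-2.5,0],[0,-2.5,0],[0,-2.5,0]],"travel":[[0,0,-2.8],[0.1,0,-5.5],[0.2,0,-6.9],[0.2,0,-6.9],[0.2,0,-6.9]],"hand":[0.1,0.1,0.1,0.1,0.1]}'
python3 st.py 7; cd pics; python3 -c "
import cv2;cv2.imwrite('z7.png',cv2.resize(cv2.imread('w7.png')[30:370,200:440],None,fx=1.6,fy=1.6))"
```

```text
t: 10.05
tool_pos: [0.5804, -0.1734, 0.237]
tool_rot: [-0.0, 0.87, -2.182]
contact_force: [0.4, 0.5, -3.2]
opening: 0.0271
t: 10.55
tool_pos: [0.5831, -0.1697, 0.2329]
tool_rot: [0.0, 0.829, -2.182]
contact_force: [0.6, 0.2, -1.6]
opening: 0.0269
10.55 [-0.276  0.648  1.497 -0.711  1.356  0.624] [ 0.5831 -0.1697  0.2329] tilt 42.5 c [ 0.5214 -0.2576  0.1157] [-0.388 -0.553 -0.737] [ 0.6  0.2 -1.6]
```

View pics/z7.png

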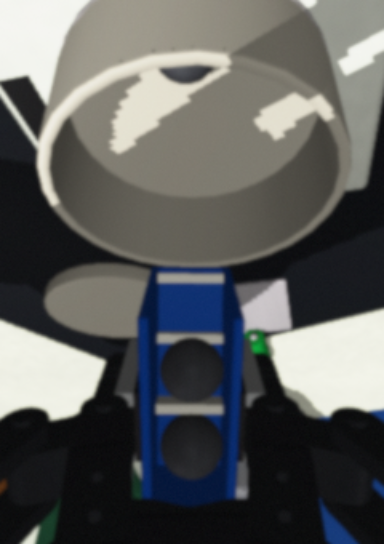

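```bash
python3 -m crank '{"dr":[[0,-1,0],[0,-2,0],[0,-2.5,0],[0,-2.5,0],[0,-2.5,0]],"travel":[[0,0,-2.8],[0.1,0,-5.5],[0.2,0,-6.9],[0.2,0,-6.9],[0.2,0,-6.9]],"hand":[0.1,0.1,0.1,0.1,0.1]}'
python3 st.py 8; cd pics; python3 -c "
import cv2;cv2.imwrite('z8.png',cv2.resize(cv2.imread('w8.png')[30:370,200:440],None,fx=1.6,fy=1.6))"
```

```text
t: 11.1
tool_pos: [0.586, -0.1654, 0.2279]
tool_rot: [-0.0, 0.785, -2.182]
contact_force: [-0.1, -0.1, -1.0]
opening: 0.0268
11.1 [-0.26   0.668  1.488 -0.742  1.382  0.649] [ 0.586  -0.1654  0.2279] tilt 45.01 c [ 0.5215 -0.2575  0.1155] [-0.406 -0.579 -0.707] [-0.1 -0.1 -1. ]
```

View pics/z8.png

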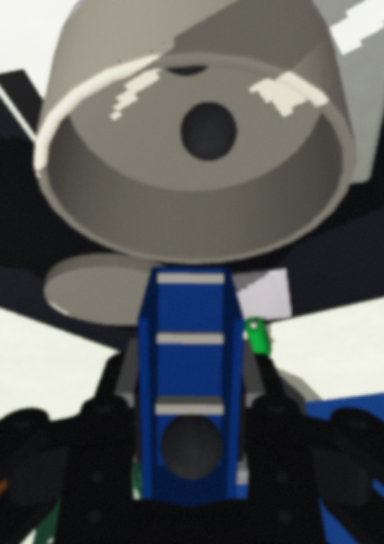

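Two balls now lie in the tin and one remains in the rear pocket. Levelling back.

```bash
python3 -m crank '{"dr":[[0,2,0],[0,6,0],[0,11,0],[0,16,0],[0,21,0]],"travel":[[0.1,0,5.5],[0.9,0,16.6],[2.9,0,30.3],[6.2,0,43.8],[10.6,0,57]],"hand":[0.1,0.1,0.1,0.1,0.1]}'
python3 -m crank '{"dr":[[0,6,0],[0,12,0],[0,18,0],[0,22,0],[0,24,0]],"travel":[[0.9,0,16.6],[3.5,0,33.1],[7.8,0,49.1],[11.6,0,59.6],[13.7,0,64.7]],"hand":[0.1,0.1,0.1,0.1,0.1]}'
python3 st.py 9
python3 - <<'E'
from h import *
W=cloud(dict(np.load('pics/top0.npz')))
print(W[180,372].round(3))
s=W[90:290,140:560].reshape(-1,3); s=s[s[:,2]>.012]
for p in[(.55,-.06),(.56,-.07),(.57,-.06),(.54,-.05)]:
    print(p,np.hypot(s[:,0]-p[0],s[:,1]-p[1]).min().round(3))
E
```

```text
t: 11.65
tool_pos: [0.5582, -0.2052, 0.2621]
tool_rot: [0.005, 1.157, -2.177]
contact_force: [0.5, 0.1, -1.4]
opening: 0.027
t: 12.15
tool_pos: [0.5203, -0.2593, 0.2759]
tool_rot: [2.347, 1.567, 0.163]
contact_force: [-0.5, -0.5, -1.8]
opening: 0.0268
12.15 [-0.655  0.427  1.628  0.003  1.084 -0.043] [ 0.5203 -0.2593  0.2759] tilt 0.21 c [ 0.5208 -0.2592  0.1169] [ 0.004  0.001 -1.   ] [-0.5 -0.5 -1.8]
[ 0.548 -0.059  0.001]
(0.55, -0.06) 0.103
(0.56, -0.07) 0.098
(0.57, -0.06) 0.111
(0.54, -0.05) 0.106
```

View pics/w9.png

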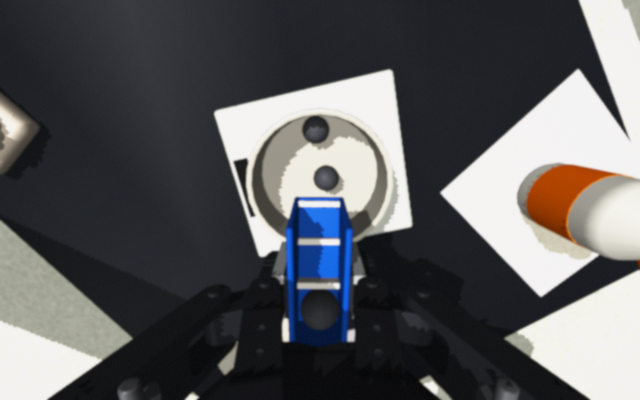

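The wrist view shows two balls in the tin at (315,129) and (326,178), and the third still in the scoop at (320,310). The spot around (0.555, -0.06) is clear by about 100 mm.

```bash
python3 -m crank '{"dr":[[0,0,0],[0,0,0],[0,0,0],[0,0,0],[0,0,0]],"travel":[[0,-1.7,-3.7],[0,-6,-12.8],[0,-12.9,-27.5],[0,-21.5,-45.8],[0,-31,-65.9]],"hand":[0.1,0.1,0.1,0.1,0.1]}'
python3 -m crank '{"dr":[[0,0,0],[0,0,0],[0,0,0],[0,0,0],[0,0,0]],"travel":[[0,-10.3,-22],[0,-20.6,-43.9],[0,-30.1,-64.1],[0,-38.7,-82.4],[0,-45.6,-97]],"hand":[0.1,0.1,0.1,0.1,0.1]}'
python3 -m crank '{"dr":[[0,0,0],[0,0,0],[0,0,0],[0,0,0],[0,0,0]],"travel":[[0,-4.3,-9.2],[4,-7.7,-16.5],[12,-9.5,-20.1],[22,-9.5,-20.1],[34,-9.5,-20.1]],"hand":[0.1,0.1,0.1,0.1,0.1]}'
python3 -m crank '{"dr":[[0,0,0],[0,0,0],[0,0,0],[0,0,0],[0,0,0]],"travel":[[12,0,0],[24,0,0],[34,0,0],[41,0,0],[46,0,0]],"hand":[0.1,0.1,0.1,0.1,0.1]}'
python3 st.py 10
```

```text
t: 12.7
tool_pos: [0.5342, -0.1834, 0.2745]
tool_rot: [-1.146, 1.57, 2.956]
contact_force: [0.6, -0.0, -1.6]
opening: 0.027
t: 13.2
tool_pos: [0.5522, -0.0769, 0.2746]
tool_rot: [-1.531, 1.57, 2.572]
contact_force: [-0.3, 0.6, -1.2]
opening: 0.0273
t: 13.7
tool_pos: [0.5559, -0.0588, 0.2396]
tool_rot: [-0.001, 1.571, -2.184]
contact_force: [-0.2, 0.1, -2.3]
opening: 0.0272
t: 14.2
tool_pos: [0.5559, -0.0584, 0.1937]
tool_rot: [-1.252, 1.57, 2.849]
contact_force: [0.4, 0.1, -2.2]
opening: 0.0267
14.2 [-0.304  0.5    1.756 -0.     0.886  0.308] [ 0.5559 -0.0584  0.1937] tilt 0.04 c [ 0.5557 -0.0584  0.0347] [-0.001  0.    -1.   ] [ 0.4  0.1 -2.2]
```

View pics/w10.png

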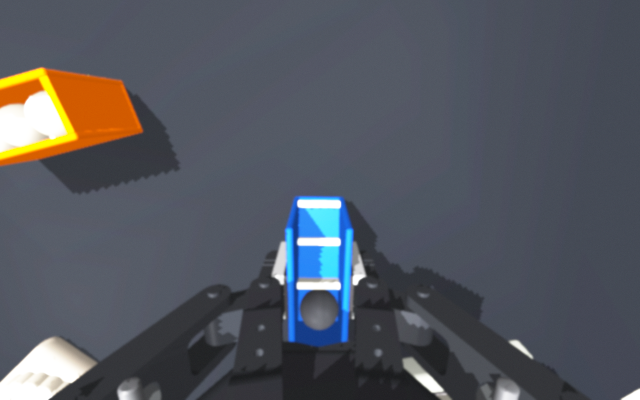

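```bash
python3 -m crank '{"dr":[[0,0,0],[0,0,0],[0,0,0],[0,0,0]],"travel":[[3,0,0],[6,0,0],[8,0,0],[9,0,0]],"hand":[0.1,0.1,0.1,0.1]}'
python3 -m crank '{"dr":[[0,0,0],[0,0,0],[0,0,0],[0,0,0]],"travel":[[0.7,0,0],[1.4,0,0],[2,0,0],[2,0,0]],"hand":[0.1,0.1,0.1,0.1]}'
python3 st.py
```

```text
t: 14.65
tool_pos: [0.556, -0.0583, 0.1857]
tool_rot: [1.825, 1.57, -0.358]
contact_force: [0.2, 0.2, -2.2]
opening: 0.0269
t: 15.05
tool_pos: [0.556, -0.0583, 0.1836]
tool_rot: [1.557, 1.571, -0.625]
contact_force: [-0.0, -0.1, -1.4]
opening: 0.027
15.05 [-0.304  0.515  1.763 -0.     0.864  0.308] [ 0.556  -0.0583  0.1836] tilt 0.0 c [ 0.556  -0.0583  0.0246] [ 0. -0. -1.] [-0.  -0.1 -1.4]
```

```bash
python3 -m crank '{"dr":[[0,0,0],[0,0,0],[0,0,0],[0,0,0]],"travel":[[0.5,0,0],[1,0,0],[1.5,0,0],[1.5,0,0]],"hand":[0.1,0.1,0.1,0.1]}'
python3 st.py
```

```text
t: 15.45
tool_pos: [0.556, -0.0583, 0.1822]
tool_rot: [1.655, 1.571, -0.528]
contact_force: [-0.1, -0.6, -0.5]
opening: 0.0269
15.45 [-0.304  0.517  1.764 -0.     0.861  0.308] [ 0.556  -0.0583  0.1822] tilt 0.0 c [ 0.556  -0.0583  0.0232] [ 0. -0. -1.] [-0.1 -0.6 -0.5]
```

```bash
python3 -m crank '{"dr":[[0,0,0],[0,0,0],[0,0,0],[0,0,0],[0,0,0]],"travel":[[0.6,0,0],[0.6,0,0],[0.6,0,0],[0.6,0,0],[0.6,0,0]],"hand":[0.1,0.1,0.3,0.34,0.38]}' 20
python3 -m crank '{"dr":[[0,0,0],[0,0,0],[0,0,0],[0,0,0],[0,0,0]],"travel":[[0,0,0],[0,0,0],[0,0,0],[0,0,0],[0,0,0]],"hand":[0.45,0.55,0.6,0.65,0.65]}'
python3 st.py 11
```

```text
t: 15.95
tool_pos: [0.5561, -0.0584, 0.1815]
tool_rot: [1.795, 1.57, -0.387]
contact_force: [1.0, -0.5, -0.4]
opening: 0.0322
t: 16.45
tool_pos: [0.556, -0.0584, 0.1815]
tool_rot: [0.898, 1.571, -1.285]
contact_force: [-0.4, -0.2, 0.0]
opening: 0.0556
16.45 [-0.304  0.518  1.764 -0.     0.859  0.308] [ 0.556  -0.0584  0.1815] tilt 0.0 c [ 0.556  -0.0584  0.0225] [ 0. -0. -1.] [-0.4 -0.2  0. ]
```

View pics/w11.png

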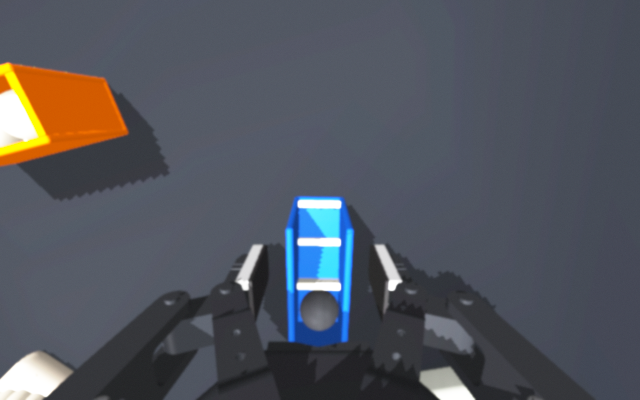

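The scoop is released, upright, with its ball at (320,310). I'll retract straight up.

```bash
python3 -m crank '{"dr":[[0,0,0],[0,0,0],[0,0,0],[0,0,0],[0,0,0]],"travel":[[-5,0,0],[-20,0,0],[-45,0,0],[-75,0,0],[-105,0,0]],"hand":[0.65,0.65,0.65,0.65,0.65]}'
python3 -m crank '{"dr":[[0,0,0],[0,0,0],[0,0,0],[0,0,0],[0,0,0]],"travel":[[-30,0,0],[-50,0,0],[-60,0,0],[-60,0,0],[-60,0,0]],"hand":[0.65,0.65,0.65,0.65,0.65]}'
python3 st.py 12
python3 - <<'E'
from h import *
snap('scene','s12')
im=cv2.imread('pics/s12.png');cv2.imwrite('pics/z12.png',cv2.resize(im[180:360,150:390],None,fx=3,fy=3,interpolation=cv2.INTER_CUBIC))
E
```

```text
t: 17.0
tool_pos: [0.5558, -0.0583, 0.2877]
tool_rot: [-1.251, 1.57, 2.85]
contact_force: [0.7, 0.5, -0.0]
opening: 0.0555
t: 17.5
tool_pos: [0.5556, -0.0583, 0.3457]
tool_rot: [-1.262, 1.57, 2.838]
contact_force: [-0.2, 0.2, -1.0]
opening: 0.0558
17.5 [-0.304  0.32   1.6   -0.     1.222  0.308] [ 0.5556 -0.0583  0.3457] tilt 0.07 c [ 0.5554 -0.0582  0.1867] [-0.001  0.    -1.   ] [-0.2  0.2 -1. ]
```

View pics/w12.png

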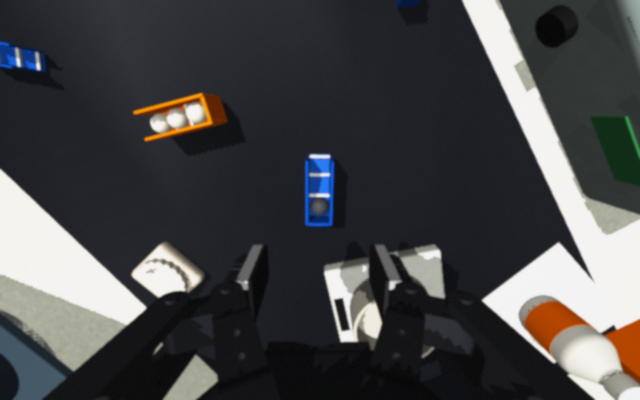

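View pics/z12.png

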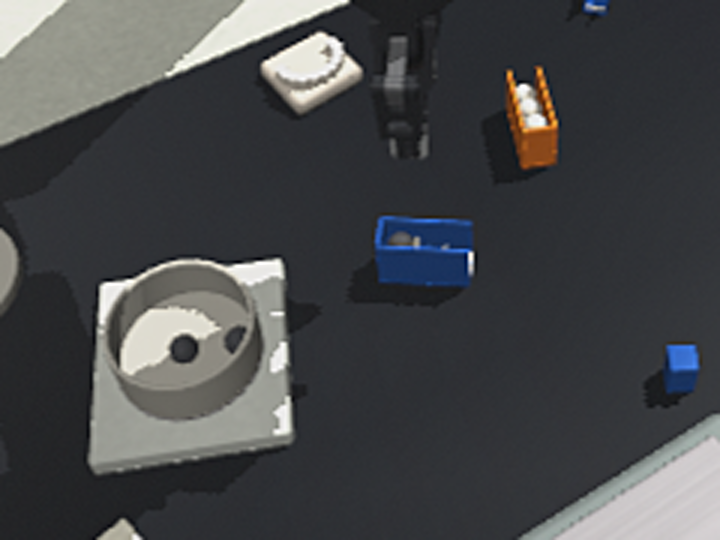

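The scoop stands upright with one ball, two balls are in the tin, and the gripper is clear.

```bash
python3 -c "
from plant import *
print(job_done())"
```

```text
the job is handed in; nothing more can be done
None
```

I handed the job in at about 17.6 s on the robot clock, with two balls in the tin and the third still in the blue scoop. No verdict was reported.

- **What I did:** I gripped the larger blue scoop across its side walls, lifted it with all three balls and carried it level to the tin. There I tipped it sideways in small steps. Ball 1 dropped between 30° and 33° of tool tilt, and ball 2 between 42.5° and 45°. I then levelled the scoop, stood it at about (0.556, -0.058), let go and pulled the gripper straight up.
- **Last checks:** The final scene picture shows both balls inside the tin and the scoop standing upright with one ball in its rear pocket. The fingers were clear of everything. I judged this by eye and did not measure the ball positions or scoop tilt.
- **Disagreement:** Both balls dropped about 3–6° later than the stated angles of 27° and 39°. The scoop had not visibly shifted in the grip, so I put this down to friction or to the stated angles being approximate.

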